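Lay a machine leg down in its drilling jig

TASK

Get the steel leg that stands on the drilling jig ready for cross-drilling, using the fingers only to push and support it, never pinching or lifting it. Tip it over towards the jig's forked rest and lower it gently, never letting it drop, until its tube lies fully down in the fork, then push it along until its foot plate is home against the stop strip. Last, push the hold-down arm by its ball knob fully across the tube, and leave everything else on the counter where it is.

Things in the scene. Friction and masses are not known exactly. Their poses are not given: they have to be found in the camera images.
- jig: Drill jig, fixed: bed 187 x 134 mm, its top 32 mm above the counter. Origin: on the counter under the middle of the stop strip's working face. z up; the leg's foot stands on the +x side, the forked rest is on the -x side (to the robot's left), the hold-down's post on the -y side (nearer the robot). Bed spans x -102 to +85, y -67 to +67 mm; beyond x = -102 only counter is under the leg's free end.
- leg: The leg: steel tube 28 x 28 mm square, upright on the middle of a 50 x 50 x 5 mm foot plate, 160 mm tall, open top, 0.3 to 0.5 kg, centre of mass about 60 mm up; beyond about 23 degrees of tilt it falls by itself. Origin: centre of the plate's underside; z up along the tube, x and y along the plate's sides, within 0.05 rad of the jig's. Starts standing on the bed, 2 to 12 mm clear of the strip.
- leg_edge (a point): Middle of the lower edge of the leg's foot plate on the stop strip's side (leg x = -25 mm): the edge it tips over. Lying as wanted, the foot plate stands on this edge on the bed, with its tube side against the strip's working face.
- leg_top (a point): Centre of the leg's top end, 160 mm above the foot's underside. The leg is tipped towards the jig's -x; lying as wanted, this point is at jig x = -155 mm, 25 mm above the bed (14 mm above the seat), overhanging fork and bed.
- jig_stop (a point): Middle of the stop strip's working face, at bed level; axes as the jig's. The strip lies at jig x -14 to 0, y +-39, 8 mm above the bed; the working face looks to +x. Two side rails along x (x 0 to 70, inner faces at y = +-27, 10 mm wide, 8 mm high) guide the foot plate with 2 mm play a side.
- jig_seat (a point): Centre of the flat seat in the forked rest (jig x = -91), on its surface, 11 mm above the bed, 43 mm above the counter; axes as the jig's. The rest is 14 mm thick along x, its slot 33 mm wide; cheeks with sloping lead-in reach 40 mm above the bed and out to y = +-33.
- jig_post (a point): On the vertical axis of the hold-down's post, at the level of the arm's underside (73.5 mm above the counter, 2.5 mm above a tube lying in the fork). Jig x = -71, y = -47 mm.
- hold_down (a joint): Swing of the flat hold-down arm about its vertical post, rad. 0: wide open, pointing 35 degrees outward (-y) of the jig's +x; grows counter-clockwise seen from above; 2.18 (end stop): across the tube, along the jig's +y. Starts at 0 to 0.6; stays where left (friction about 1 N at the knob). Arm 8 mm thick, 16 mm wide, reaching 66 mm from the post's axis.
- hold_down_knob (a point): Centre of the black ball knob (20 mm across) on the hold-down arm, 52 mm from the post's axis, 26 mm above the arm's top, on an 8 mm stem; about 108 mm above the counter.
- spare_leg: An identical leg waiting on the counter behind the jig, not to be touched. Origin: centre of its underside.
- drink_bottle: Bystander: clear drink bottle, 64 mm across, 226 mm tall, upright. Origin: underside.
- blue_pump: Bystander: blue desoldering pump, 194 mm long, lying.
- part_tray: Bystander: tin tray of screws, 70 x 120 x 19 mm.
- bit_box: Bystander: grey drill box, 87 x 150 x 42 mm.
- side_cutters: Bystander: red-handled side cutters, 128 mm long, lying.
- wick_reel_1: Bystander: small turquoise reel, 64 x 48 x 11 mm, lying.
- chuck_key: Bystander: drill chuck key, 72 x 52 x 12 mm, lying.
There are look-alikes about, which are no part of the job. Leave any orange look-alike of the leg alone.

How it is judged (in metres and radians):
On the way, in this order (a step that is already met when the one before it is completed fails the run):
1. the leg lies down in the fork with the hold-down arm still aside (angle between leg's own z axis and vertical between 1.5 and 1.64 rad and z of leg_top in the frame of jig_seat below 0.019 m and value of joint hold_down below 1.2 rad), for 0.2 s.
2. the hold-down arm is across the tube (value of joint hold_down above 2.03 rad), for 0.2 s.
At the end, for the whole second after the job is handed in: The leg lies level (within about 2 degrees) in the fork, in line with the jig (within 4 degrees), its tube down on the seat, its foot plate within 4 mm of the stop strip, at rest; the hold-down arm is within 0.15 rad of its end stop across the tube (angle between leg's own z axis and vertical between 1.53 and 1.61 rad and angle between the z axis of leg and the x axis of jig, either way round below 0.07 rad and z of leg_top in the frame of jig_seat between 0.01 and 0.018 m and y of leg_top in the frame of jig_seat between -0.009 and 0.009 m and x of leg in the frame of jig between 0.002 and 0.0095 m and value of joint hold_down above 2.03 rad and linear speed of leg below 0.02 m/s); the robot touches nothing.
It fails at once if the leg was dropped: it turned faster than 2.5 rad/s in the last 25 degrees before it lay down (angle between leg's own z axis and vertical between 1.13 and 1.52 rad and angular speed of leg above 2.5 rad/s).
It fails at once if the leg was lifted off the jig: its tipping edge rose more than 18 mm above the bed (height (world z) of leg_edge above 0.05 m).
It fails at once if the leg was pinched or forced: more than 36 N between the fingers and the leg while it hardly turns (contact force between the fingers and leg above 36 N and angular speed of leg below 0.5 rad/s).
It fails at once if the other leg or a bystander was moved more than 20 mm (distance of any of spare_leg, drink_bottle, blue_pump, part_tray, bit_box, side_cutters, wick_reel_1, chuck_key from where it was at the start of the episode above 0.02 m).
It also fails if it takes over 66 s, if anything falls off the work surface, if the arm or the gripper's body presses on something with over 40 N, if the wrist force passes 120 N, or if a joint passes its speed limit or range.

ROBOT

A 6-joint arm with a two-finger parallel gripper is mounted at the origin on the work surface; the furniture and walls round the work are solid. World frame = base frame: x ahead of the robot, y to its left, z up, the work surface at z = 0. Lengths are in mm, angles in rad, forces in N, time in s.
With the tool pointing down it reaches from about 300 to 775 mm from the base axis. Payload 14.6 kg.
Tool frame: the origin (TCP) lies midway between the tips of the shut fingers; the grasp point (between the pads) lies 19 mm behind it (manip.hold_point_z is the distance from the TCP to the grasp point, in mm); z points along the fingers, y is the direction in which the jaws open and shut (so a half turn about z gives the same grasp; the last joint's range is limited). The gripper opens to 94 mm and grips with 3 to 60 N. Pads are 16 mm wide; open, the fingers measure 119 mm over their backs; the gripper's body (75 mm by 177 mm) begins 78 mm behind the grasp point.
Start: joints at [1.034, 0.3, 1.521, -0, 1.321, -0.067], TCP at [248.985, 490.404, 205.446] pointing down, gripper open.
Joint ranges: [-3.03, 3.03], [-0.79, 2.21], [0.23, 2.52], [-1.04, 4.18], [0, 3.07], [-2.55, 2.55]. Speed limits (rad/s): [2.22, 2.22, 2.57, 3.14, 3.14, 3.14].

INTERFACE

Orientations are given as [roll, pitch, yaw] about the fixed x, y, z axes, in that order (R = Rz(yaw) Ry(pitch) Rx(roll)).
In Python, from cell import manip gives the robot as it stands.
- The arm moves only by the shell command python3 -m crank 'ROWS' [OPENING] [FORCE]. ROWS is JSON, a list of rows, each an object with "offset": the shift along the world's x, y, z in m, a list of three; "spin": the turn about the world's z in degrees. In form: [{"offset": [dx, dy, dz], "spin": spin}, ...]. A call has exactly 8 rows; each row is the pose to reach, as a shift and turn from the pose measured when the call began; what a row does not reach only later rows make up. A row lasts 1/12 s, in which the tool goes at most 41.7 mm and 7.16 degrees, less where a joint would pass 70% of its speed; a pose out of reach is approached as far as the arm can. A call with a gripper value outside its range is refused whole. OPENING is the opening, from 0 (shut) to 1 (fully open), set as the call begins (- or left out, the last holds). The fingers move at their own pace and stop on an object; FORCE is the grip in N (left out, the last holds). Time passes only in rows, so rows that repeat a pose let the fingers close, or fill a call up. It gives the time, the measured TCP pose, the force and the opening at its end, in the units of the state.
- manip.read_state(): the state, without advancing time (a new reading comes with each control period).
- manip.camera(name): name is "scene" or "top" or "wrist"; returns a dict with "pixels" (384x512x3 uint8, red, green, blue), "fx", "fy", "cx", "cy" (pixels), "k1" (the pictures are not rectified: a ray, as slopes to the right and down, at radius r is drawn at 1 + k1 r^2 times it, then the intrinsics apply), "extrinsics" (4x4, takes a point from world to camera coordinates); the wrist camera has in their place "hand_eye" (4x4, takes a point from camera to tool coordinates, whose origin is the TCP and whose axes are the flange's). Camera axes: x right, y down, z forward; pixel columns grow to the right and rows downward; lengths in mm; the calibration is good to about 2 mm. A picture is of the moment at which its call begins: read the wrist's pose just before it. There is no depth.
- manip.sign_off(): hands the job in, once; it reports no verdict.
Trained networks look in a picture, given as the dict that the camera call returned (one of the last four; its "shot" number tells which), for a name from the list of things; names that differ only in an ending like _2 or _b are one class to them, and where a whole thing is asked for, a point or a joint stands for the part that bears it (a point fixed in the world has none). Each returns a list of dicts, best first, with "conf" (0 to 1); they miss things now and then, are a little off and sometimes report something else, mostly with a low value. They report only what shows in the picture. A call takes as long as a camera call. They do not tell look-alikes from the thing itself.
- manip.search_frame(picture, name): "location" ([x, y, z] in mm, in world coordinates, good to about 4 mm: the middle of the surface that is visible of it).
- manip.masks_of(picture, name): "mask" (384x512 bool, what is visible of it).
The state is a dict: "clock": time; "joints": joint angles; "qd": joint speeds; "effort": joint torques, N m; "eef_pos": TCP position; "eef_rot": TCP orientation; "wrist_force": force on the tool from outside, world axes, zero at the start; "moment": the same for the moment, N m; "finger_gap": finger opening in mm.
Only numpy, scipy, OpenCV 4.12 (cv2) and the standard library are available. Lean on these libraries where they do the work, as an engineer would, in place of code of your own. Each camera call takes 0.05 s, during which the arm holds its last target. There are 200 camera calls.

## Working session

There is one attempt and no reset: what is moved stays moved. The work goes in short steps, Python scripts to look and compute and a shell command to move; the robot and the scene stay as the last step left them, time stands still between calls to the robot, and variables do not carry over. Pictures are saved under pics/ and viewed, about 8 in all and at most 12, crops included, and the job is handed in when it is done.

```bash
mkdir -p pics; ls; cat > h.py <<'E'
from cell import manip
import numpy as np, cv2
def save(p,name,box=None,s=1):
    im=p["pixels"][:,:,::-1]
    if box: im=im[box[1]:box[3],box[0]:box[2]]
    cv2.imwrite("pics/"+name,cv2.resize(im,None,fx=s,fy=s,interpolation=cv2.INTER_CUBIC))
def proj(p,X,E=None):
    E=p["extrinsics"] if E is None else E
    c=np.array(E)@np.append(X,1); a=c[:2]/c[2]; a=a*(1+p["k1"]*(a@a))
    return np.array([p["fx"]*a[0]+p["cx"],p["fy"]*a[1]+p["cy"]])
def at_z(p,uv,z):
    E=np.array(p["extrinsics"]); d=np.array([(uv[0]-p["cx"])/p["fx"],(uv[1]-p["cy"])/p["fy"]]); a=d.copy()
    for _ in range(20): a=d/(1+p["k1"]*(a@a))
    R,t=E[:3,:3],E[:3,3]; o=-R.T@t; r=R.T@np.append(a,1)
    return o+r*(z-o[2])/r[2]
E
python3 - <<'E'
from h import *
print(manip.read_state())
for c in("top","scene"):
    p=manip.camera(c); save(p,c+"0.png",s=1.5)
    print(c,{k:(np.round(v,3).tolist() if k!="pixels" else 0) for k,v in p.items() if k!="shot"})
    for n in("jig","leg","hold_down_knob","leg_top","hold_down","spare_leg","drink_bottle","bit_box","part_tray"):
        print(n,[(np.round(d["location"]).tolist(),round(d["conf"],2)) for d in manip.search_frame(p,n)[:3]])
E
```

```text
pics
{'clock': 0.0, 'joints': array([ 1.03439961e+00,  3.00461128e-01,  1.52155941e+00, -1.41131853e-05,
        1.32074205e+00, -6.65803987e-02]), 'qd': array([ 9.53442720e-04,  3.94458539e-05, -3.09060526e-04, -5.86643831e-04,
       -8.19425024e-04, -1.70879387e-03]), 'effort': array([ 6.73839859e-04, -5.31803262e+01, -3.52740777e+01,  7.08383415e-02,
        2.43534520e-02, -1.26562209e-04]), 'eef_pos': array([248.85771333, 490.18145999, 204.90098304]), 'eef_rot': array([-3.14042441e+00, -6.41970456e-05,  2.67177979e+00]), 'wrist_force': array([-0.63675236, -0.07818931, -0.32601509]), 'moment': array([ 0.000357  , -0.00291333, -0.02006988]), 'finger_gap': 93.96591793862778}
top {'pixels': 0, 'fx': 349.134, 'fy': 349.134, 'cx': 254.862, 'cy': 193.103, 'k1': 0.019, 'extrinsics': [[-0.028, -1.0, 0.009, -86.779], [-0.987, 0.027, -0.158, 542.426], [0.157, -0.014, -0.987, 1007.026], [0.0, 0.0, 0.0, 1.0]]}
jig [([524.0, -155.0, 30.0], 0.55)]
leg [([527.0, -203.0, 116.0], 0.67), ([339.0, -68.0, 7.0], 0.54), ([362.0, -184.0, 85.0], 0.5)]
hold_down_knob [([482.0, -136.0, 80.0], 0.73), ([52
[... 461 characters left out ...]
598, 'cy': 193.902, 'k1': -0.184, 'extrinsics': [[-0.8, -0.599, -0.016, 343.972], [-0.434, 0.597, -0.675, 370.216], [0.414, -0.533, -0.738, 974.487], [0.0, 0.0, 0.0, 1.0]]}
jig [([514.0, -138.0, 30.0], 0.72)]
leg [([528.0, -196.0, 118.0], 0.87), ([360.0, -178.0, 126.0], 0.78)]
hold_down_knob [([480.0, -142.0, 81.0], 0.54)]
leg_top [([529.0, -191.0, 121.0], 0.93), ([501.0, -380.0, 7.0], 0.67), ([358.0, -177.0, 132.0], 0.57)]
hold_down [([483.0, -141.0, 84.0], 0.65), ([515.0, -138.0, 33.0], 0.32)]
spare_leg [([683.0, -164.0, 79.0], 0.75)]
drink_bottle [([660.0, 183.0, 138.0], 0.56)]
bit_box [([696.0, -343.0, 39.0], 0.56)]
part_tray [([500.0, -379.0, 5.0], 0.59), ([531.0, -195.0, 121.0], 0.32)]
```

View pics/top0.png

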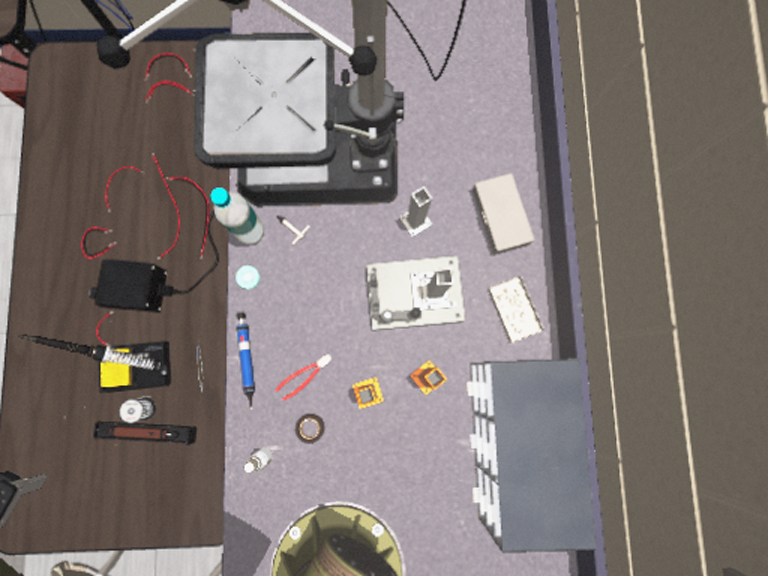

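View pics/scene0.png

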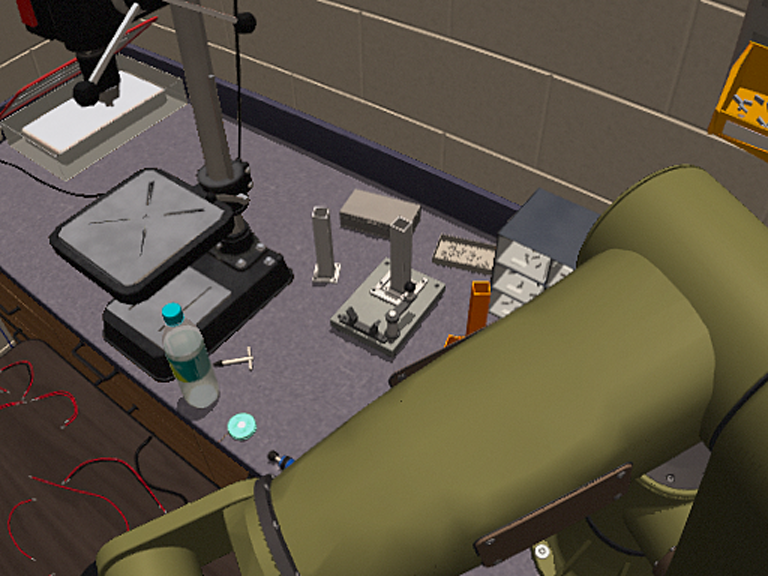

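The top view shows three candidates for the leg. The steel leg on the jig bed is at about (437,285), the spare steel leg behind it is at (418,210), and the orange look-alikes are at (430,377) and (367,392). I choose the one on the jig and check it in a close crop.

```bash
python3 - <<'E'
from h import *
a=manip.camera("top");b=manip.camera("scene")
A=cv2.resize(a["pixels"][160:230,235:320,::-1],None,fx=5,fy=5,interpolation=cv2.INTER_CUBIC)
B=cv2.resize(b["pixels"][135:245,215:300,::-1],None,fx=4.4,fy=5,interpolation=cv2.INTER_CUBIC)
im=np.zeros((550,800,3),np.uint8); im[:350,:425]=A; im[:550,425:425+374]=B[:550,:374]
cv2.imwrite("pics/c1.png",im)
E
```

```text
(no output)
```

View pics/c1.png

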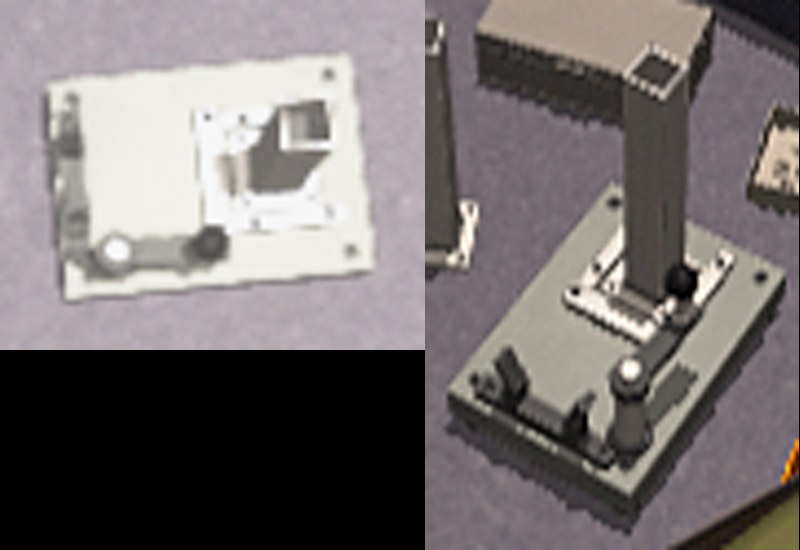

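The crop shows the steel leg on the bed, with its top at crop (305,127), the knob at (210,243), the post at (117,250) and the bed corners clear. Next I fit the jig pose.

```bash
cat > fit.py <<'E'
from h import *
from scipy.optimize import least_squares
a=manip.camera("top");b=manip.camera("scene")
T=lambda u,v:(u/5+235-.4,v/5+160-.4)
S=lambda u,v:((u-425)/4.4+215-.4,v/5+135-.4)
# jig local pts, top px, scene px
C=[((-102,67,32),T(48,87),S(450,395)),((85,67,32),T(347,56),S(615,185)),((85,-67,32),T(373,269),S(785,275)),((-102,-67,32),T(67,299),S(630,492))]
def W(q,l):
    c,s=np.cos(q[2]),np.sin(q[2]); return np.array([q[0]+c*l[0]-s*l[1],q[1]+s*l[0]+c*l[1],l[2]])
def res(q,cams=(1,1)):
    return np.concatenate([np.concatenate([(proj(a,W(q,l))-t)*cams[0],(proj(b,W(q,l))-s)*cams[1]]) for l,t,s in C])
for cams in((1,1),(1,0),(0,1)):
    r=least_squares(res,[520,-160,-1.5],args=(cams,)); print(cams,np.round(r.x,3),np.round(np.abs(r.fun).max(),2))
E
python3 - <<'E'
from fit import *
q=least_squares(res,[520,-160,-1.5]).x
def loc(w):
    c,s=np.cos(q[2]),np.sin(q[2]); d=w[:2]-q[:2]; return np.round([c*d[0]+s*d[1],-s*d[0]+c*d[1]],1)
for n,t,s,z in(("top",T(305,127),S(656,70),192),("knob",T(210,243),S(681,280),108),("post",T(117,250),S(632,370),90)):
    for p,uv in((a,t),(b,s)):
        w=at_z(p,uv,z); print(n,np.round(w,1),loc(w))
E
```

```text
(1, 1) [ 533.219 -175.479   -1.502] 1.12
(1, 0) [ 534.878 -175.697   -1.499] 0.62
(0, 1) [ 531.463 -174.772   -1.506] 1.17
top [ 534.5 -205.8  192. ] [30.4 -0.8]
top [ 534.9 -206.7  192. ] [31.3 -0.4]
knob [ 485.  -160.6  108. ] [-18.1 -47.1]
knob [ 483.4 -160.8  108. ] [-18.1 -48.7]
post [ 484.5 -108.8   90. ] [-69.9 -44. ]
post [ 479.8 -107.2   90. ] [-71.7 -48.7]
```

Jig fit: origin (533.2, -175.5), yaw -1.502. The leg top is at jig (31, -0.6), about 6 mm clear of the strip. The knob is at jig (-18, -48), 53 mm from the post, so the joint reads about 0.6. All of these agree with the description.

Plan:
1. Straddle the leg top with the jaws along jig x.
2. Push with the +x finger and catch with the -x finger, then retreat it to lower the leg.
3. In the fork, turn the supporting finger diagonally so it also presses the tube against the cheek.

```bash
python3 -m crank '[{"offset":[0.012,-0.03,0.02],"spin":-7},{"offset":[0.025,-0.06,0.04],"spin":-14},{"offset":[0.038,-0.095,0.06],"spin":-21},{"offset":[0.05,-0.13,0.07],"spin":-28},{"offset":[0.065,-0.165,0.075],"spin":-35},{"offset":[0.08,-0.2,0.075],"spin":-42},{"offset":[0.095,-0.235,0.075],"spin":-49},{"offset":[0.11,-0.27,0.075],"spin":-56}]' 0.58 5
python3 -m crank '[{"offset":[0.013,-0.033,0],"spin":-7},{"offset":[0.026,-0.066,0],"spin":-14},{"offset":[0.039,-0.1,0],"spin":-21},{"offset":[0.053,-0.133,0],"spin":-28},{"offset":[0.066,-0.166,0],"spin":-35},{"offset":[0.08,-0.2,0],"spin":-42},{"offset":[0.093,-0.233,0],"spin":-49},{"offset":[0.105,-0.265,0],"spin":-56}]'
```

```text
clock: 1.87
eef_pos: [359.2, 218.7, 280.7]
eef_rot: [3.141, -0.0, 1.689]
wrist_force: [1.0, 1.1, 0.5]
finger_gap: 54.3
clock: 2.53
eef_pos: [464.6, -48.3, 280.9]
eef_rot: [3.14, -0.001, 0.705]
wrist_force: [0.7, 1.1, -0.6]
finger_gap: 54.4
```

```bash
python3 -m crank '[{"offset":[0.014,-0.03,0],"spin":-7},{"offset":[0.028,-0.06,0],"spin":-14},{"offset":[0.042,-0.09,0],"spin":-21},{"offset":[0.056,-0.12,0],"spin":-28},{"offset":[0.07,-0.145,0],"spin":-35},{"offset":[0.07,-0.158,0],"spin":-36.4},{"offset":[0.07,-0.158,0],"spin":-36.4},{"offset":[0.07,-0.158,0],"spin":-36.4}]'
cat >> h.py <<'E'
from scipy.spatial.transform import Rotation as Ro
def wrist():
    s=manip.read_state(); p=manip.camera("wrist")
    T=np.eye(4); T[:3,:3]=Ro.from_euler("xyz",s["eef_rot"]).as_matrix(); T[:3,3]=s["eef_pos"]
    p["extrinsics"]=np.linalg.inv(T@np.array(p["hand_eye"])); return p
E
python3 - <<'E'
from h import *
p=wrist(); print(np.round(p["hand_eye"],3).tolist()); save(p,"w1.png",s=1.4)
for n in("leg_top","hold_down_knob"): print(n,[(np.round(d["location"]).tolist(),round(d["conf"],2)) for d in manip.search_frame(p,n)[:3]])
c,s=np.cos(-1.502),np.sin(-1.502)
for l in((31+14,14,192),(17,14,192),(17,-14,192),(45,-14,192),(-71,-47,73.5),(0,39,40),(0,-39,40)):
    w=[533.2+c*l[0]-s*l[1],-175.5+s*l[0]+c*l[1],l[2]]; print(l,np.round(1.4*proj(p,w)))
E
```

```text
clock: 3.2
eef_pos: [534.2, -206.2, 280.6]
eef_rot: [3.141, -0.0, 0.071]
wrist_force: [-0.3, -0.0, -0.2]
finger_gap: 54.3
[[0.0, -0.969, -0.248, 72.09], [1.0, 0.0, -0.0, -0.316], [0.001, -0.248, 0.969, -179.2], [0.0, 0.0, 0.0, 1.0]]
leg_top [([368.0, -188.0, 62.0], 0.89), ([544.0, -207.0, 158.0], 0.6), ([350.0, -59.0, 5.0], 0.55)]
hold_down_knob [([493.0, -139.0, 85.0], 0.6), ([676.0, 141.0, 41.0], 0.15)]
(45, 14, 192) [383. 250.]
(17, 14, 192) [340. 249.]
(17, -14, 192) [341. 290.]
(45, -14, 192) [382. 290.]
(-71, -47, 73.5) [257. 285.]
(0, 39, 40) [330. 194.]
(0, -39, 40) [331. 269.]
```

View pics/w1.png

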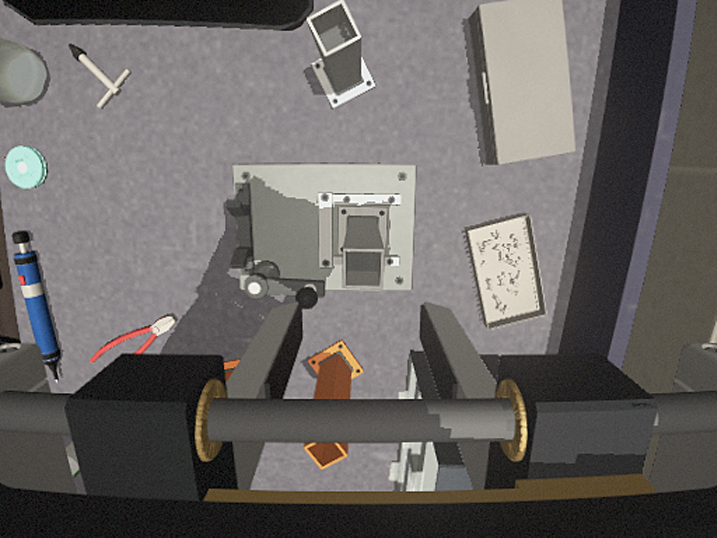

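The wrist view matches the prediction to within about 2 px: tube top at (342–385, 249–288), knob at (306,297), post at (256,287). Now I descend and straddle the leg.

```bash
python3 -m crank '[{"offset":[0,0,-0.025],"spin":0},{"offset":[0,0,-0.05],"spin":0},{"offset":[0,0,-0.075],"spin":0},{"offset":[0,0,-0.1],"spin":0},{"offset":[0,0,-0.12],"spin":0},{"offset":[0,0,-0.136],"spin":0},{"offset":[0,0.006,-0.136],"spin":0},{"offset":[0,0.01,-0.136],"spin":0}]'
python3 -m crank '[{"offset":[0,0.003,0],"spin":0},{"offset":[0,0.007,0],"spin":0},{"offset":[-0.001,0.011,0],"spin":0},{"offset":[-0.001,0.015,0],"spin":0},{"offset":[-0.001,0.019,0],"spin":0},{"offset":[-0.002,0.023,0],"spin":0},{"offset":[-0.002,0.027,0],"spin":0},{"offset":[-0.002,0.03,0],"spin":0}]'
```

```text
clock: 4.02
eef_pos: [534.3, -194.0, 145.7]
eef_rot: [3.141, -0.001, 0.073]
wrist_force: [0.0, -0.6, -0.9]
finger_gap: 54.6
clock: 4.68
eef_pos: [532.2, -163.5, 145.7]
eef_rot: [3.141, -0.001, 0.073]
wrist_force: [-0.1, 0.1, 0.6]
finger_gap: 54.2
```

```bash
cat > est.py <<'E'
from h import *
from scipy.optimize import brute
Q=(533.2,-175.5,-1.502)
def J(l): c,s=np.cos(Q[2]),np.sin(Q[2]); return np.array([Q[0]+c*l[0]-s*l[1],Q[1]+s*l[0]+c*l[1],l[2]])
def sil(p,th,px,sh):
    m=np.zeros(sh,np.uint8)
    for b in(((-14,14),(-14,14),(0,160)),((-25,25),(-25,25),(0,5))):
        P=[]
        for x in b[0]:
            for y in b[1]:
                for z in b[2]:
                    u=x+25; P.append(proj(p,J((px+u*np.cos(th)-z*np.sin(th),y,32+u*np.sin(th)+z*np.cos(th)))))
        cv2.fillConvexPoly(m,cv2.convexHull(np.float32(P)).round().astype(np.int32),1)
    return m>0
def est(cams=("scene","wrist","top"),lo=0):
    for c in cams:
        p=wrist() if c=="wrist" else manip.camera(c)
        r=[d for d in manip.masks_of(p,"leg")]
        best=None
        for d in r[:4]:
            M=np.array(d["mask"])
            def f(v):
                m=sil(p,v[0],v[1],M.shape); return -(m&M).sum()/max(1,(m|M).sum())
            v,fv,_,_=brute(f,(slice(lo,1.66,.05),slice(-6,40,6)),full_output=True,finish=None)
            if best is None or fv<best[0]: best=(fv,v,d["conf"])
        if best: print(c,"IoU %.2f tilt %.1f deg pivot x %.0f conf %.2f"%(-best[0],np.degrees(best[1][0]),best[1][1],best[2]))
if __name__=="__main__": est()
E
python3 est.py
```

```text
scene IoU 0.69 tilt 14.3 deg pivot x 6 conf 0.82
wrist IoU 0.85 tilt 17.2 deg pivot x 6 conf 0.61
```

```bash
python3 -m crank '[{"offset":[0,0.003,0],"spin":0},{"offset":[0,0.007,0],"spin":0},{"offset":[-0.001,0.011,0],"spin":0},{"offset":[-0.001,0.015,0],"spin":0},{"offset":[-0.001,0.019,0],"spin":0},{"offset":[-0.002,0.022,0],"spin":0},{"offset":[-0.002,0.025,0],"spin":0},{"offset":[-0.002,0.027,0],"spin":0}]'
python3 est.py; python3 -c "
from h import *
p=manip.camera('scene'); save(p,'s2.png',(190,110,330,260),4)"
```

```text
clock: 5.65
eef_pos: [530.2, -136.7, 145.7]
eef_rot: [3.141, -0.001, 0.073]
wrist_force: [0.1, 0.0, 0.1]
finger_gap: 54.3
scene IoU 0.70 tilt 31.5 deg pivot x 6 conf 0.64
wrist IoU 0.88 tilt 31.5 deg pivot x 6 conf 0.86
top IoU -0.00 tilt 0.0 deg pivot x -6 conf 0.40
```

View pics/s2.png

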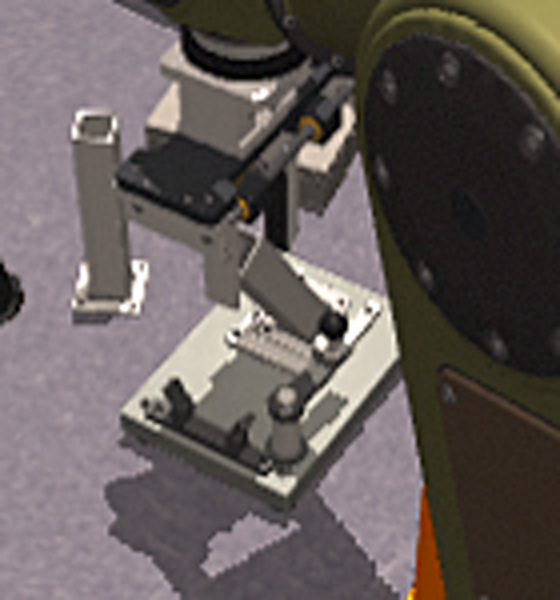

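Scene and wrist both give a tilt of 31.5° with the pivot at x ≈ 6, and the leg is leaning on the -x finger near crop (225,270). I widen the jaws in steps, which lowers the leg a little, and then continue.

```bash
python3 -m crank '[{"offset":[0,0,0],"spin":0},{"offset":[0,0,0],"spin":0},{"offset":[0,0,0],"spin":0},{"offset":[0,0,0],"spin":0},{"offset":[0,0,-0.002],"spin":0},{"offset":[0,0,-0.004],"spin":0},{"offset":[0,0,-0.006],"spin":0},{"offset":[0,0,-0.008],"spin":0}]' 0.8
python3 -m crank '[{"offset":[0,0,0],"spin":0},{"offset":[0,0,0],"spin":0},{"offset":[0,0,-0.002],"spin":0},{"offset":[0,0,-0.005],"spin":0},{"offset":[0,0.002,-0.009],"spin":0},{"offset":[0,0.004,-0.013],"spin":0},{"offset":[0,0.006,-0.017],"spin":0},{"offset":[0,0.008,-0.02],"spin":0}]' 1.0
python3 est.py
```

```text
clock: 6.67
eef_pos: [530.2, -137.2, 137.3]
eef_rot: [3.141, -0.0, 0.073]
wrist_force: [-0.7, 0.5, 0.5]
finger_gap: 75.2
clock: 7.33
eef_pos: [530.1, -128.9, 116.7]
eef_rot: [3.141, -0.0, 0.073]
wrist_force: [-0.4, 0.6, 1.0]
finger_gap: 94.2
scene IoU 0.69 tilt 43.0 deg pivot x 6 conf 0.69
wrist IoU 0.87 tilt 45.8 deg pivot x 6 conf 0.67
top IoU -0.00 tilt 0.0 deg pivot x -6 conf 0.70
```

```bash
python3 -m crank '[{"offset":[0,0.003,-0.001],"spin":0},{"offset":[0,0.006,-0.002],"spin":0},{"offset":[-0.001,0.009,-0.003],"spin":0},{"offset":[-0.001,0.012,-0.004],"spin":0},{"offset":[-0.001,0.015,-0.005],"spin":0},{"offset":[-0.001,0.018,-0.006],"spin":0},{"offset":[-0.002,0.021,-0.007],"spin":0},{"offset":[-0.002,0.024,-0.008],"spin":0}]'
python3 -m crank '[{"offset":[0,0.001,0],"spin":0},{"offset":[0,0.003,0],"spin":0},{"offset":[0,0.004,0],"spin":0},{"offset":[0,0.006,0],"spin":0},{"offset":[0,0.007,0],"spin":0},{"offset":[-0.001,0.008,0],"spin":0},{"offset":[-0.001,0.009,0],"spin":0},{"offset":[-0.001,0.01,0],"spin":0}]'
python3 est.py
```

```text
clock: 8.3
eef_pos: [528.2, -105.0, 109.3]
eef_rot: [3.141, -0.001, 0.073]
wrist_force: [-0.3, 0.6, -0.3]
finger_gap: 94.1
clock: 8.97
eef_pos: [527.1, -94.9, 109.3]
eef_rot: [3.141, -0.001, 0.073]
wrist_force: [0.0, 1.1, -0.4]
finger_gap: 93.7
scene IoU 0.68 tilt 60.2 deg pivot x 6 conf 0.23
wrist IoU 0.90 tilt 65.9 deg pivot x 12 conf 0.88
top IoU 0.12 tilt 8.6 deg pivot x 0 conf 0.46
```

```bash
cat > fine.py <<'E'
from est import *
def fine(lo=50,hi=94):
    p=wrist(); Ms=[np.array(d["mask"]) for d in manip.masks_of(p,"leg")[:3]]
    R=[]
    for i,M in enumerate(Ms):
        for th in np.arange(lo,hi,1.):
            for px in range(0,34,2):
                m=sil(p,np.radians(th),px,M.shape); R.append(((m&M).sum()/(m|M).sum(),th,px,i))
    R.sort(reverse=True); print([(round(r[0],3),r[1],r[2]) for r in R[:12:2]]); return p,R[0]
if __name__=="__main__":
    import sys
    p,r=fine()
    if len(sys.argv)>1:
        m=sil(p,np.radians(r[1]),r[2],p["pixels"].shape[:2]).astype(np.uint8)
        cs,_=cv2.findContours(m,0,1); im=p["pixels"].copy(); cv2.drawContours(im,cs,-1,(255,0,0),1); p["pixels"]=im; save(p,sys.argv[1],(120,60,420,300),2.4)
E
python3 fine.py w3.png
```

```text
[(np.float64(0.91), np.float64(65.0), 10), (np.float64(0.903), np.float64(66.0), 10), (np.float64(0.899), np.float64(67.0), 12), (np.float64(0.895), np.float64(67.0), 10), (np.float64(0.886), np.float64(65.0), 12), (np.float64(0.884), np.float64(64.0), 10)]
```

View pics/w3.png

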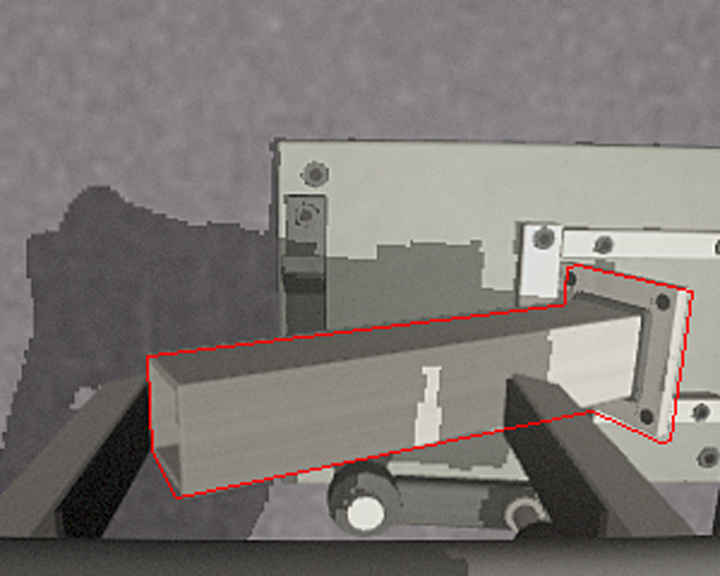

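The overlay fits well: tilt 65°, pivot x ≈ 10. The +x finger now limits how low I can go, and the tube end sits only a few mm above the supporting fingertip. I'll walk the leg back up to about 32°, where the loads are small, and take it again with the finger lower and turned 45° so the rear finger is clear.

```bash
python3 -m crank '[{"offset":[0,-0.002,0.001],"spin":0},{"offset":[0,-0.004,0.004],"spin":0},{"offset":[0,-0.007,0.009],"spin":0},{"offset":[0.001,-0.01,0.013],"spin":0},{"offset":[0.001,-0.014,0.018],"spin":0},{"offset":[0.001,-0.018,0.022],"spin":0},{"offset":[0.001,-0.021,0.025],"spin":0},{"offset":[0.001,-0.024,0.028],"spin":0}]'
python3 fine.py
python3 -c "
from est import *
est(('scene',))"
```

```text
clock: 10.03
eef_pos: [528.3, -119.3, 137.9]
eef_rot: [3.141, -0.001, 0.073]
wrist_force: [-0.3, 1.9, 1.2]
finger_gap: 94.3
[(np.float64(0.92), np.float64(52.0), 10), (np.float64(0.917), np.float64(53.0), 14), (np.float64(0.913), np.float64(53.0), 12), (np.float64(0.91), np.float64(54.0), 14), (np.float64(0.905), np.float64(52.0), 14), (np.float64(0.904), np.float64(53.0), 16)]
scene IoU 0.70 tilt 45.8 deg pivot x 6 conf 0.96
```

```bash
python3 -m crank '[{"offset":[0,-0.004,0.003],"spin":0},{"offset":[0.001,-0.008,0.005],"spin":0},{"offset":[0.001,-0.012,0.007],"spin":0},{"offset":[0.001,-0.017,0.008],"spin":0},{"offset":[0.001,-0.022,0.008],"spin":0},{"offset":[0.002,-0.027,0.008],"spin":0},{"offset":[0.002,-0.031,0.006],"spin":0},{"offset":[0.002,-0.035,0.004],"spin":0}]'
python3 -c "
from fine import *
fine(20,60)"
```

```text
clock: 10.9
eef_pos: [530.1, -154.5, 141.0]
eef_rot: [3.141, -0.001, 0.073]
wrist_force: [-1.1, 1.0, -0.3]
finger_gap: 94.1
[(np.float64(0.914), np.float64(34.0), 10), (np.float64(0.912), np.float64(34.0), 8), (np.float64(0.903), np.float64(33.0), 8), (np.float64(0.902), np.float64(36.0), 12), (np.float64(0.898), np.float64(33.0), 10), (np.float64(0.894), np.float64(32.0), 8)]
```

```bash
python3 -m crank '[{"offset":[0.006,0.002,0],"spin":7},{"offset":[0.011,0.004,0],"spin":14},{"offset":[0.016,0.007,0],"spin":21},{"offset":[0.02,0.011,0],"spin":28},{"offset":[0.0245,0.015,0],"spin":35},{"offset":[0.028,0.0195,0],"spin":42},{"offset":[0.0295,0.0215,0],"spin":45},{"offset":[0.0295,0.0215,0],"spin":45}]'
python3 -c "
from fine import *
fine(20,60)"
python3 -m crank '[{"offset":[0,0,-0.005],"spin":0},{"offset":[0,0,-0.01],"spin":0},{"offset":[0,0,-0.015],"spin":0},{"offset":[0,0,-0.02],"spin":0},{"offset":[0,0,-0.025],"spin":0},{"offset":[0,0,-0.03],"spin":0},{"offset":[0,0,-0.035],"spin":0},{"offset":[0,0,-0.038],"spin":0}]'
python3 -c "
from fine import *
p,r=fine(20,60)
m=sil(p,np.radians(r[1]),r[2],p['pixels'].shape[:2]).astype(np.uint8)
cs,_=cv2.findContours(m,0,1); im=p['pixels'].copy(); cv2.drawContours(im,cs,-1,(255,0,0),1); p['pixels']=im; save(p,'w4.png',(100,40,420,330),2)"
```

```text
clock: 11.67
eef_pos: [559.5, -132.5, 140.4]
eef_rot: [3.141, 0.001, 0.861]
wrist_force: [-0.6, 0.7, -0.0]
finger_gap: 93.9
[(np.float64(0.777), np.float64(33.0), 8), (np.float64(0.771), np.float64(35.0), 12), (np.float64(0.763), np.float64(34.0), 8), (np.float64(0.757), np.float64(34.0), 12), (np.float64(0.753), np.float64(36.0), 12), (np.float64(0.752), np.float64(33.0), 10)]
clock: 12.43
eef_pos: [559.1, -132.9, 101.7]
eef_rot: [-3.141, 0.001, 0.855]
wrist_force: [-0.1, 0.7, -0.4]
finger_gap: 93.7
[(np.float64(0.518), np.float64(33.0), 8), (np.float64(0.508), np.float64(32.0), 6), (np.float64(0.503), np.float64(34.0), 12), (np.float64(0.498), np.float64(33.0), 10), (np.float64(0.494), np.float64(36.0), 16), (np.float64(0.491), np.float64(32.0), 8)]
```

View pics/w4.png

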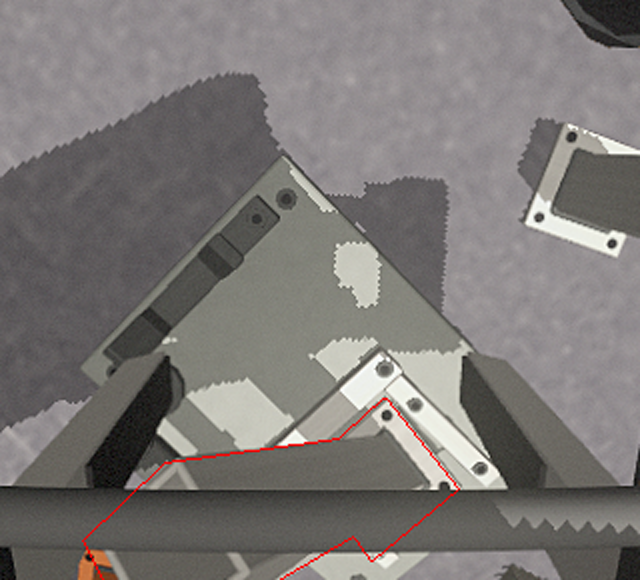

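```bash
python3 -m crank '[{"offset":[0,0.004,0],"spin":0},{"offset":[-0.001,0.008,0],"spin":0},{"offset":[-0.001,0.012,-0.001],"spin":0},{"offset":[-0.001,0.016,-0.002],"spin":0},{"offset":[-0.001,0.02,-0.003],"spin":0},{"offset":[-0.002,0.024,-0.004],"spin":0},{"offset":[-0.002,0.028,-0.005],"spin":0},{"offset":[-0.002,0.032,-0.006],"spin":0}]'
python3 -m crank '[{"offset":[0,0.003,-0.002],"spin":0},{"offset":[0,0.006,-0.004],"spin":0},{"offset":[-0.001,0.009,-0.007],"spin":0},{"offset":[-0.001,0.012,-0.009],"spin":0},{"offset":[-0.001,0.015,-0.012],"spin":0},{"offset":[-0.001,0.017,-0.014],"spin":0},{"offset":[-0.001,0.019,-0.016],"spin":0},{"offset":[-0.002,0.021,-0.018],"spin":0}]'
cat > fs.py <<'E'
from est import *
def fs(lo=40,hi=94,cam="scene"):
    p=wrist() if cam=="wrist" else manip.camera(cam); R=[]
    for i,d in enumerate(manip.masks_of(p,"leg")[:3]):
        M=np.array(d["mask"])
        for th in np.arange(lo,hi,2.):
            for px in range(0,34,3):
                m=sil(p,np.radians(th),px,M.shape); R.append(((m&M).sum()/(m|M).sum(),th,px))
    R.sort(reverse=True); print(cam,[(round(float(r[0]),2),float(r[1]),r[2]) for r in R[:8:2]]); return p,R
if __name__=="__main__": fs(); fs(cam="wrist")
E
python3 fs.py
```

```text
clock: 13.2
eef_pos: [557.0, -100.4, 95.7]
eef_rot: [-3.141, 0.001, 0.856]
wrist_force: [0.6, 1.0, -0.8]
finger_gap: 93.9
clock: 13.87
eef_pos: [555.0, -79.3, 77.5]
eef_rot: [-3.141, 0.001, 0.856]
wrist_force: [-0.8, -0.1, -0.5]
finger_gap: 93.8
scene [(0.38, 56.0, 3), (0.37, 58.0, 9), (0.37, 60.0, 12), (0.36, 60.0, 6)]
wrist [(0.55, 62.0, 15), (0.53, 60.0, 6), (0.52, 64.0, 18), (0.51, 62.0, 18)]
```

```bash
python3 -m crank '[{"offset":[0,0.001,-0.001],"spin":0},{"offset":[0,0.003,-0.002],"spin":0},{"offset":[0,0.004,-0.004],"spin":0},{"offset":[0,0.005,-0.005],"spin":0},{"offset":[0,0.006,-0.006],"spin":0},{"offset":[-0.001,0.007,-0.008],"spin":0},{"offset":[-0.001,0.008,-0.009],"spin":0},{"offset":[-0.001,0.009,-0.01],"spin":0}]'
python3 fs.py; python3 -c "
from h import *
p=wrist(); save(p,'w5.png',(90,40,430,340),2)"
```

```text
clock: 14.73
eef_pos: [553.9, -70.3, 67.6]
eef_rot: [-3.141, 0.001, 0.856]
wrist_force: [0.7, 0.9, -0.6]
finger_gap: 93.9
scene [(0.3, 60.0, 0), (0.3, 62.0, 9), (0.29, 62.0, 6), (0.29, 58.0, 3)]
wrist [(0.52, 68.0, 15), (0.51, 66.0, 6), (0.5, 70.0, 18), (0.5, 68.0, 18)]
```

View pics/w5.png

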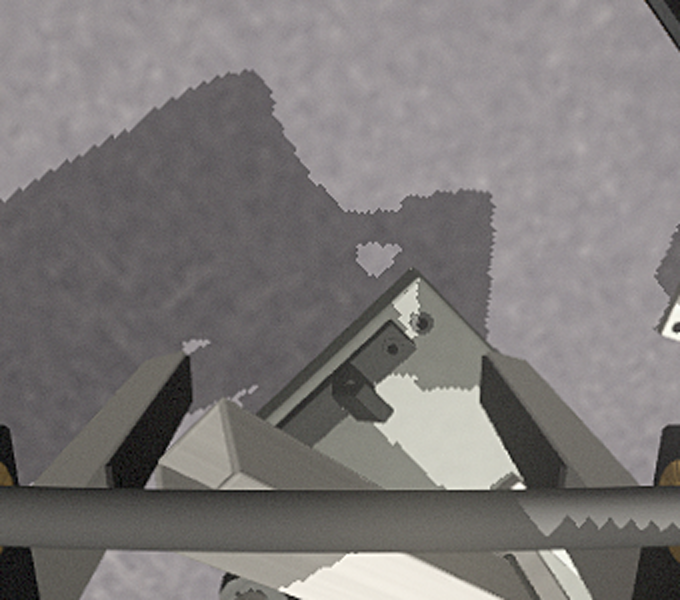

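```bash
python3 - <<'E'
from est import *
p=wrist()
def pt(th,px,yaw,y0,l):
    u=l[0]+25; X=u*np.cos(th)-l[2]*np.sin(th); Z=32+u*np.sin(th)+l[2]*np.cos(th); c,s=np.cos(yaw),np.sin(yaw)
    return J((px+c*X-s*l[1],y0+s*X+c*l[1],Z))
for th,px in((62,8),(66,10),(68,13),(70,16)):
  for yaw in(-.05,0,.05):
    f=lambda l:np.round((proj(p,pt(np.radians(th),px,yaw,0,l))-[90,40])*2).astype(int).tolist()
    print(th,px,yaw,"lo+y",f((-14,14,160)),"up+y",f((14,14,160)),"up-y",f((14,-14,160)),"lo-y",f((-14,-14,160)))
E
```

```text
62 8 -0.05 lo+y [243, 411] up+y [270, 506] up-y [177, 580] lo-y [164, 479]
62 8 0 lo+y [222, 426] up+y [247, 521] up-y [161, 597] lo-y [148, 496]
62 8 0.05 lo+y [202, 443] up+y [225, 537] up-y [146, 615] lo-y [134, 515]
66 10 -0.05 lo+y [239, 384] up+y [258, 466] up-y [170, 538] lo-y [164, 450]
66 10 0 lo+y [218, 400] up+y [235, 482] up-y [154, 556] lo-y [149, 468]
66 10 0.05 lo+y [199, 417] up+y [213, 499] up-y [139, 574] lo-y [135, 486]
68 13 -0.05 lo+y [244, 378] up+y [260, 454] up-y [174, 524] lo-y [171, 442]
68 13 0 lo+y [223, 394] up+y [237, 470] up-y [158, 542] lo-y [156, 459]
68 13 0.05 lo+y [204, 410] up+y [215, 486] up-y [143, 561] lo-y [142, 477]
70 16 -0.05 lo+y [249, 372] up+y [262, 442] up-y [179, 512] lo-y [178, 434]
70 16 0 lo+y [228, 388] up+y [239, 459] up-y [162, 530] lo-y [162, 452]
70 16 0.05 lo+y [209, 404] up+y [218, 475] up-y [148, 548] lo-y [149, 470]
```

The corners match a tilt of about 66.5°, pivot x ≈ 11 and yaw ≈ 0, so the foot is holding. I continue slowly to about 73°, where the tube enters the fork.

```bash
python3 -m crank '[{"offset":[0,0.001,-0.001],"spin":0},{"offset":[0,0.002,-0.002],"spin":0},{"offset":[0,0.003,-0.003],"spin":0},{"offset":[0,0.004,-0.004],"spin":0},{"offset":[0,0.005,-0.005],"spin":0},{"offset":[0,0.0055,-0.006],"spin":0},{"offset":[0,0.006,-0.007],"spin":0},{"offset":[0,0.0065,-0.008],"spin":0}]'
cat > cam.py <<'E'
from est import *
# tube pose from hand-picked end corners: view raw + grid of predictions
import sys
p=wrist(); save(p,sys.argv[1],(90,40,430,340),2)
def pt(th,px,yaw,l):
    u=l[0]+25; X=u*np.cos(th)-l[2]*np.sin(th); Z=32+u*np.sin(th)+l[2]*np.cos(th); c,s=np.cos(yaw),np.sin(yaw)
    return J((px+c*X-s*l[1],s*X+c*l[1],Z))
for th in map(float,sys.argv[2:]):
  for px in(8,12,16):
    f=lambda l:np.round((proj(p,pt(np.radians(th),px,0,l))-[90,40])*2).astype(int).tolist()
    print(th,px,"lo+y",f((-14,14,160)),"up+y",f((14,14,160)),"lo-y",f((-14,-14,160)))
E
python3 cam.py w6.png 70 74 78
```

```text
clock: 15.7
eef_pos: [554.0, -63.9, 59.7]
eef_rot: [-3.141, 0.001, 0.856]
wrist_force: [-0.6, 1.3, -1.1]
finger_gap: 94.1
70.0 8 lo+y [218, 397] up+y [227, 474] lo-y [149, 464]
70.0 12 lo+y [229, 407] up+y [241, 485] lo-y [160, 474]
70.0 16 lo+y [240, 417] up+y [254, 497] lo-y [171, 483]
74.0 8 lo+y [214, 372] up+y [215, 436] lo-y [149, 436]
74.0 12 lo+y [224, 382] up+y [228, 447] lo-y [159, 445]
74.0 16 lo+y [235, 391] up+y [241, 457] lo-y [170, 454]
78.0 8 lo+y [212, 351] up+y [207, 403] lo-y [151, 412]
78.0 12 lo+y [222, 360] up+y [219, 413] lo-y [161, 421]
78.0 16 lo+y [232, 369] up+y [231, 424] lo-y [171, 430]
```

View pics/w6.png

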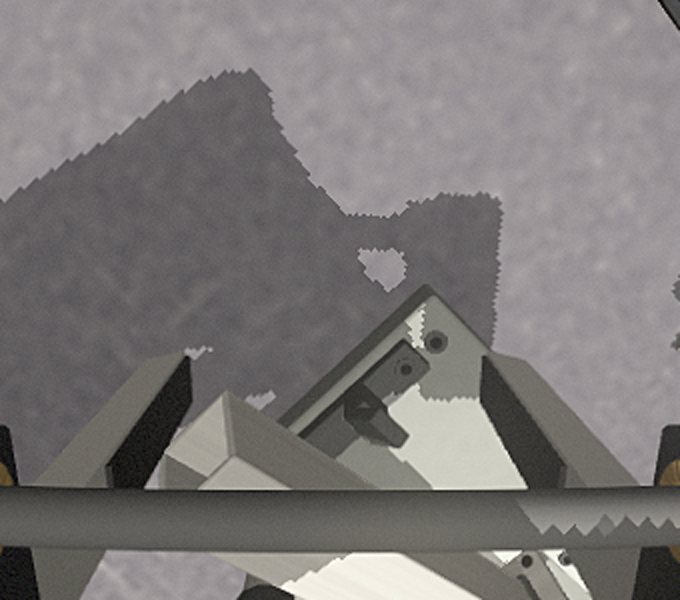

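Tilt is about 72.5° with the pivot at about 12.5, and the tube end corner is at crop (227,392). Now I slide the finger towards -y, rising slightly, so its diagonal pad bears on the tube's end corner and presses the tube against the +y cheek.

```bash
python3 -m crank '[{"offset":[-0.0015,0.0004,0.002],"spin":0},{"offset":[-0.003,0.0008,0.004],"spin":0},{"offset":[-0.0045,0.0007,0.006],"spin":0},{"offset":[-0.006,0.0002,0.007],"spin":0},{"offset":[-0.007,-0.0008,0.008],"spin":0},{"offset":[-0.008,-0.0018,0.008],"spin":0},{"offset":[-0.007,-0.0018,0.008],"spin":0},{"offset":[-0.006,-0.0018,0.008],"spin":0}]'
python3 -c "
from fs import *
fs(60,94,'wrist')"; python3 cam.py w7.png 72 76 80
```

```text
clock: 16.42
eef_pos: [547.9, -65.7, 67.6]
eef_rot: [-3.141, 0.001, 0.855]
wrist_force: [0.2, 1.8, -0.1]
finger_gap: 93.7
wrist [(0.54, 72.0, 9), (0.53, 72.0, 12), (0.53, 70.0, 9), (0.53, 72.0, 6)]
72.0 8 lo+y [232, 356] up+y [240, 418] lo-y [167, 420]
72.0 12 lo+y [242, 365] up+y [252, 429] lo-y [177, 429]
72.0 16 lo+y [253, 375] up+y [264, 440] lo-y [187, 438]
76.0 8 lo+y [228, 335] up+y [229, 386] lo-y [167, 397]
76.0 12 lo+y [238, 344] up+y [241, 397] lo-y [176, 405]
76.0 16 lo+y [248, 353] up+y [252, 407] lo-y [186, 414]
80.0 8 lo+y [227, 318] up+y [222, 359] lo-y [168, 377]
80.0 12 lo+y [237, 326] up+y [233, 369] lo-y [178, 385]
80.0 16 lo+y [246, 335] up+y [244, 379] lo-y [187, 393]
```

View pics/w7.png

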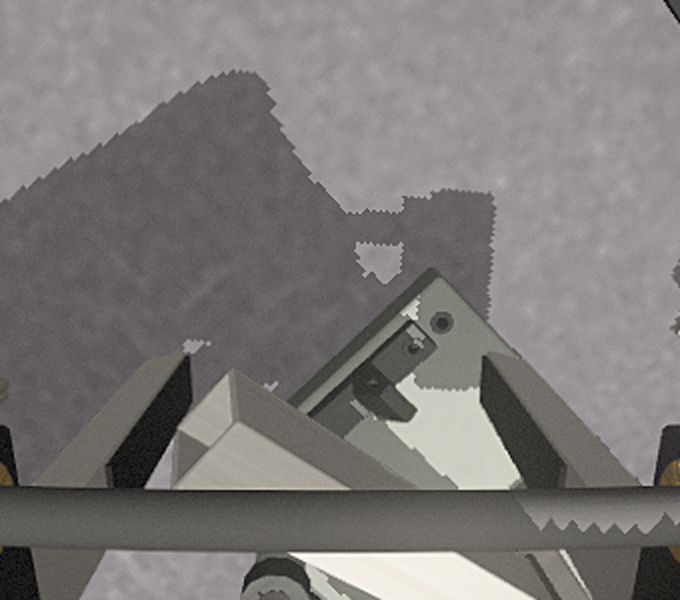

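```bash
python3 -m crank '[{"offset":[-0.0005,-0.0002,0.003],"spin":0},{"offset":[-0.0015,-0.0004,0.005],"spin":0},{"offset":[-0.0025,-0.001,0.006],"spin":0},{"offset":[-0.0035,-0.0018,0.007],"spin":0},{"offset":[-0.0045,-0.0026,0.007],"spin":0},{"offset":[-0.005,-0.0032,0.007],"spin":0},{"offset":[-0.005,-0.0032,0.007],"spin":0},{"offset":[-0.004,-0.0032,0.007],"spin":0}]'
python3 -c "
from fs import *
fs(60,94,'wrist')"; python3 cam.py w8.png 72 76 80
```

```text
clock: 17.23
eef_pos: [543.9, -68.9, 74.4]
eef_rot: [-3.141, 0.001, 0.856]
wrist_force: [0.3, 1.1, -0.6]
finger_gap: 93.8
wrist [(0.58, 70.0, 9), (0.56, 68.0, 6), (0.56, 70.0, 12), (0.55, 68.0, 3)]
72.0 8 lo+y [238, 331] up+y [247, 387] lo-y [175, 395]
72.0 12 lo+y [248, 341] up+y [259, 398] lo-y [185, 404]
72.0 16 lo+y [259, 350] up+y [271, 409] lo-y [195, 412]
76.0 8 lo+y [235, 312] up+y [236, 358] lo-y [174, 373]
76.0 12 lo+y [244, 321] up+y [248, 368] lo-y [184, 382]
76.0 16 lo+y [254, 330] up+y [259, 378] lo-y [193, 390]
80.0 8 lo+y [233, 297] up+y [229, 333] lo-y [176, 355]
80.0 12 lo+y [242, 305] up+y [240, 343] lo-y [185, 363]
80.0 16 lo+y [251, 314] up+y [250, 353] lo-y [194, 371]
```

View pics/w8.png

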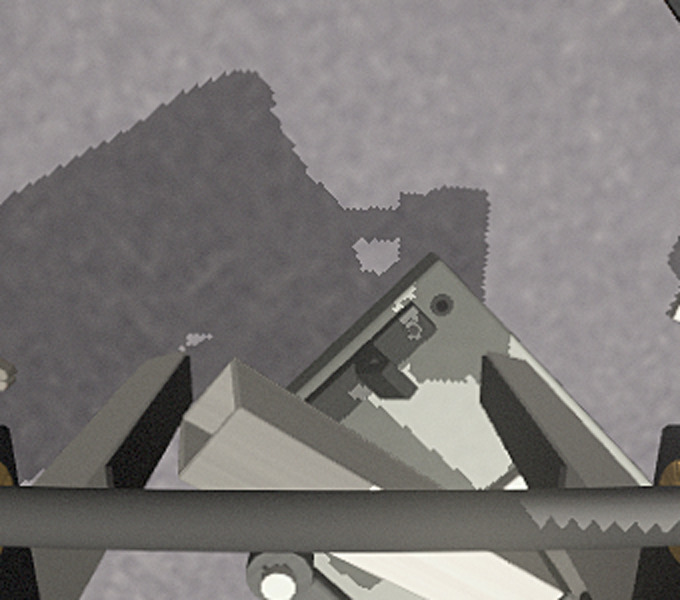

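The tube is dragging with the pad: tilt ≈ 72°, pivot ≈ 13, yaw ≈ +0.045, end corner at (236,360). So the friction on the pad is good. I'll bring the end back to the middle, then lower it into the slot.

```bash
python3 -m crank '[{"offset":[0.001,0,0],"spin":0},{"offset":[0.002,0,0],"spin":0},{"offset":[0.003,0.0002,0],"spin":0},{"offset":[0.004,0.0005,-0.001],"spin":0},{"offset":[0.005,0.001,-0.003],"spin":0},{"offset":[0.005,0.0015,-0.005],"spin":0},{"offset":[0.005,0.002,-0.007],"spin":0},{"offset":[0.005,0.0025,-0.009],"spin":0}]'
cat > yf.py <<'E'
from est import *
from scipy.optimize import minimize
import sys
# leg pose (tilt, pivot x, yaw) from wrist edges: match of mask to silhouette, gripper pixels ignored
def hull(p,th,px,yaw,sh):
    m=np.zeros(sh,np.uint8); c,s=np.cos(yaw),np.sin(yaw)
    for b in(((-14,14),(-14,14),(0,160)),((-25,25),(-25,25),(0,5))):
        P=[]
        for x in b[0]:
            for y in b[1]:
                for z in b[2]:
                    X=(x+25)*np.cos(th)-z*np.sin(th); P.append(proj(p,J((px+c*X-s*y,s*X+c*y,32+(x+25)*np.sin(th)+z*np.cos(th)))))
        cv2.fillConvexPoly(m,cv2.convexHull(np.float32(P)).round().astype(np.int32),1)
    return m>0
def run(bar=(283,320),lo=66,hi=92):
    p=wrist(); sh=p["pixels"].shape[:2]; ok=np.ones(sh,bool); ok[bar[0]:]=0
    for d in manip.masks_of(p,"leg")[:2]:
        M=np.array(d["mask"])&ok; R=[]
        for th in np.arange(lo,hi,1.5):
            for px in range(6,24,3):
                for yaw in np.arange(-.06,.07,.02):
                    m=hull(p,np.radians(th),px,yaw,sh)&ok; R.append(((m&M).sum()/max(1,(m|M).sum()),th,px,yaw))
        R.sort(reverse=True); print(round(d["conf"],2),M.sum(),[(round(float(r[0]),2),float(r[1]),r[2],round(float(r[3]),2)) for r in R[:5]])
if __name__=="__main__": run()
E
python3 yf.py
```

```text
clock: 18.05
eef_pos: [548.9, -66.2, 65.0]
eef_rot: [-3.14, 0.001, 0.856]
wrist_force: [-0.2, 1.6, -0.7]
finger_gap: 94.0
0.82 4234 [(0.96, 78.0, 18, 0.02), (0.96, 81.0, 21, 0.04), (0.95, 75.0, 15, 0.0), (0.95, 73.5, 12, 0.0), (0.94, 82.5, 21, 0.06)]
0.58 7092 [(0.16, 91.5, 21, -0.06), (0.16, 90.0, 21, -0.06), (0.15, 91.5, 18, -0.06), (0.15, 91.5, 15, -0.06), (0.15, 90.0, 18, -0.06)]
```

```bash
cat > yf2.py <<'E'
from yf import *
def run2(lo=66,hi=92,thr=.5,pics=None):
    s=manip.read_state(); p=wrist(); sh=p["pixels"].shape[:2]; ok=np.ones(sh,bool); ok[282:319]=0
    ok[210:,:186]&=False; ok[210:,328:]=False
    w=np.array(s["eef_pos"][:2])-Q[:2]; c,sn=np.cos(Q[2]),np.sin(Q[2]); jx,jy=c*w[0]+sn*w[1],-sn*w[0]+c*w[1]
    ph=s["eef_rot"][2]-(Q[2]+np.pi/2); cx=jx+8*np.sin(ph)-47*np.cos(ph); cy=jy-8*np.cos(ph)-47*np.sin(ph)
    print("pad corner jig",np.round([cx,cy],1),"tip",round(s["eef_pos"][2],1),"F",np.round(s["wrist_force"],1))
    d=manip.masks_of(p,"leg")[0]; M=np.array(d["mask"])&ok; R=[]
    for th in np.arange(lo,hi,1.):
        for px in range(2,24,2):
            for yaw in np.arange(-.06,.07,.02):
                m=hull(p,np.radians(th),px,yaw,sh)&ok; R.append(((m&M).sum()/max(1,(m|M).sum()),th,px,yaw))
    R.sort(reverse=True)
    for r in R[:10:2]: print([round(float(v),2) for v in r],"end x,z",np.round([r[2]-160*np.sin(np.radians(r[1]))+11*np.cos(np.radians(r[1])),32+11*np.sin(np.radians(r[1]))+160*np.cos(np.radians(r[1]))],0))
if __name__=="__main__": run2()
E
python3 yf2.py
```

```text
pad corner jig [-135.5  -15.9] tip 64.9 F [-0.6  1.3 -1.1]
[0.93, 81.0, 20.0, 0.04] end x,z [-136.   68.]
[0.92, 78.0, 18.0, 0.02] end x,z [-136.   76.]
[0.92, 82.0, 22.0, 0.04] end x,z [-135.   65.]
[0.92, 79.0, 20.0, 0.02] end x,z [-135.   73.]
[0.92, 83.0, 20.0, 0.06] end x,z [-137.   62.]
```

```bash
cat > ed.py <<'E'
from yf import *
V=lambda x,y,z:np.array((x,y,z),float)
def edges():
    a,b,c,d=V(-14,14,160),V(14,14,160),V(14,-14,160),V(-14,-14,160)
    f=lambda p,z:V(p[0],p[1],z)
    return [(a,b),(b,c),(c,d),(d,a),(a,f(a,60)),(b,f(b,5)),(c,f(c,5)),
            (V(25,25,5),V(25,-25,5)),(V(25,25,0),V(25,-25,0)),(V(25,25,5),V(-25,25,5)),(V(25,-25,5),V(-25,-25,5))]
def score(run_cams=("wrist",),lo=66,hi=92,cx=None,bars=True,n=6):
    out={}
    for cam in run_cams:
        p=wrist() if cam=="wrist" else manip.camera(cam); g=cv2.GaussianBlur(cv2.cvtColor(p["pixels"],cv2.COLOR_RGB2GRAY).astype(np.float32),(0,0),1.2)
        gx,gy=cv2.Sobel(g,5,1,0)/8,cv2.Sobel(g,5,0,1)/8; sh=g.shape; ok=np.ones(sh,bool)
        if cam=="wrist" and bars: ok[280:321]=0; ok[205:,:180]=False; ok[205:,328:]=False
        for th in np.arange(lo,hi,.5):
            t=np.radians(th)
            pxs=np.arange(0,26,1.) if cx is None else cx+160*np.sin(t)-11*np.cos(t)+np.arange(-3,4,1.5)
            for px in pxs:
                for yaw in np.arange(-.06,.065,.01):
                    c,s=np.cos(yaw),np.sin(yaw); S=[]
                    for A,B in edges():
                        P=[]
                        for l in (A,B):
                            X=(l[0]+25)*np.cos(t)-l[2]*np.sin(t); P.append(proj(p,J((px+c*X-s*l[1],s*X+c*l[1],32+(l[0]+25)*np.sin(t)+l[2]*np.cos(t)))))
                        dd=P[1]-P[0]; L=np.hypot(*dd)
                        if L<4: continue
                        nrm=np.array([-dd[1],dd[0]])/L; q=(P[0]+np.linspace(.05,.95,int(L/2)+2)[:,None]*dd).round().astype(int)
                        v=(q[:,0]>=0)&(q[:,0]<sh[1])&(q[:,1]>=0)&(q[:,1]<sh[0]); q=q[v]; q=q[ok[q[:,1],q[:,0]]]
                        S+=list(np.minimum(np.abs(gx[q[:,1],q[:,0]]*nrm[0]+gy[q[:,1],q[:,0]]*nrm[1]),12))
                    if len(S)>15: out.setdefault((th,round(float(px),1),round(float(yaw),2)),[]).append(np.mean(S))
    R=sorted(((np.mean(v),k) for k,v in out.items() if len(v)==len(run_cams)),reverse=True)
    for r in R[:n*3:3]: print(round(float(r[0]),2),"tilt %.1f pivot %.1f yaw %.2f"%r[1])
if __name__=="__main__":
    import sys
    score(cx=float(sys.argv[1])) if len(sys.argv)>1 else score()
E
python3 ed.py -135.5; echo; python3 ed.py
```

```text
7.62 tilt 81.0 pivot 20.8 yaw 0.04
7.37 tilt 80.0 pivot 20.2 yaw 0.03
7.26 tilt 82.5 pivot 21.7 yaw 0.05
7.19 tilt 79.5 pivot 18.3 yaw 0.03
7.05 tilt 82.0 pivot 21.4 yaw 0.05
7.01 tilt 79.0 pivot 19.5 yaw 0.02

7.7 tilt 81.0 pivot 21.0 yaw 0.04
7.45 tilt 78.0 pivot 17.0 yaw 0.02
7.4 tilt 80.5 pivot 20.0 yaw 0.04
7.32 tilt 80.5 pivot 21.0 yaw 0.04
7.26 tilt 82.5 pivot 23.0 yaw 0.05
7.24 tilt 81.0 pivot 20.0 yaw 0.04
```

Edge fits say tilt ≈ 80.5°, pivot ≈ 20.5, yaw ≈ +0.04. The foot has slid and the tube is at the cheek's lead-in. I lower straight down slowly with the pad holding.

```bash
python3 -m crank '[{"offset":[0.0005,0,-0.001],"spin":0},{"offset":[0.001,0,-0.002],"spin":0},{"offset":[0.0015,0,-0.003],"spin":0},{"offset":[0.002,0,-0.004],"spin":0},{"offset":[0.002,0,-0.005],"spin":0},{"offset":[0.002,0,-0.006],"spin":0},{"offset":[0.002,0,-0.007],"spin":0},{"offset":[0.002,0,-0.008],"spin":0}]'
python3 yf2.py; python3 ed.py
```

```text
clock: 19.02
eef_pos: [551.1, -66.3, 57.4]
eef_rot: [-3.141, 0.001, 0.856]
wrist_force: [0.3, 1.6, -0.8]
finger_gap: 93.6
pad corner jig [-135.2  -13.6] tip 57.4 F [ 0.3  1.6 -0.8]
[0.88, 83.0, 22.0, 0.02] end x,z [-135.   62.]
[0.87, 85.0, 20.0, 0.04] end x,z [-138.   57.]
[0.87, 83.0, 20.0, 0.02] end x,z [-137.   62.]
[0.87, 87.0, 22.0, 0.06] end x,z [-137.   51.]
[0.86, 80.0, 20.0, 0.0] end x,z [-136.   71.]
7.21 tilt 86.5 pivot 24.0 yaw 0.02
7.12 tilt 87.5 pivot 25.0 yaw 0.03
7.1 tilt 85.0 pivot 22.0 yaw 0.01
7.02 tilt 84.5 pivot 23.0 yaw 0.01
6.95 tilt 83.0 pivot 21.0 yaw 0.00
6.92 tilt 87.5 pivot 24.0 yaw 0.03
```

```bash
python3 -m crank '[{"offset":[0,0,-0.001],"spin":0},{"offset":[0,0,-0.002],"spin":0},{"offset":[0,0,-0.003],"spin":0},{"offset":[0,0,-0.004],"spin":0},{"offset":[0,0,-0.005],"spin":0},{"offset":[0,0,-0.006],"spin":0},{"offset":[0,0,-0.007],"spin":0},{"offset":[0,0,-0.008],"spin":0}]'
python3 -m crank '[{"offset":[0,0,-0.001],"spin":0},{"offset":[0,0,-0.002],"spin":0},{"offset":[0,0,-0.003],"spin":0},{"offset":[0,0,-0.004],"spin":0},{"offset":[0,0,-0.005],"spin":0},{"offset":[0,0,-0.006],"spin":0},{"offset":[0,0,-0.007],"spin":0},{"offset":[0,0,-0.008],"spin":0}]'
python3 yf2.py; python3 ed.py
```

```text
clock: 19.83
eef_pos: [551.0, -66.3, 49.3]
eef_rot: [-3.141, 0.001, 0.856]
wrist_force: [-0.9, 2.5, 1.8]
finger_gap: 93.5
clock: 20.5
eef_pos: [551.0, -66.3, 41.2]
eef_rot: [-3.141, 0.001, 0.856]
wrist_force: [-0.5, 2.3, 2.1]
finger_gap: 94.0
pad corner jig [-135.3  -13.6] tip 41.2 F [-0.5  2.3  2.1]
[0.83, 89.0, 22.0, 0.0] end x,z [-138.   46.]
[0.82, 91.0, 22.0, 0.02] end x,z [-138.   40.]
[0.82, 91.0, 20.0, 0.02] end x,z [-140.   40.]
[0.81, 88.0, 20.0, 0.0] end x,z [-140.   49.]
[0.81, 88.0, 22.0, -0.02] end x,z [-138.   49.]
7.29 tilt 91.0 pivot 24.0 yaw 0.01
6.94 tilt 90.5 pivot 25.0 yaw 0.01
6.92 tilt 90.0 pivot 25.0 yaw 0.00
6.78 tilt 90.0 pivot 23.0 yaw 0.00
6.73 tilt 91.5 pivot 24.0 yaw 0.01
6.63 tilt 89.5 pivot 20.0 yaw 0.00
```

The tube lies at about 90° with yaw ≈ 0.01 and pivot x ≈ 24. I back the finger off, lift, and go round behind the foot plate with the fingers shut.

```bash
python3 -m crank '[{"offset":[0,0.005,0],"spin":0},{"offset":[-0.001,0.012,0],"spin":0},{"offset":[-0.001,0.02,0.005],"spin":0},{"offset":[-0.001,0.02,0.03],"spin":0},{"offset":[-0.001,0.02,0.06],"spin":0},{"offset":[-0.001,0.02,0.09],"spin":0},{"offset":[-0.001,0.02,0.12],"spin":0},{"offset":[-0.001,0.02,0.13],"spin":0}]'
python3 -m crank '[{"offset":[-0.002,-0.03,0.02],"spin":-7},{"offset":[-0.004,-0.06,0.02],"spin":-14},{"offset":[-0.006,-0.09,0.02],"spin":-21},{"offset":[-0.008,-0.12,0.02],"spin":-28},{"offset":[-0.01,-0.15,0.02],"spin":-35},{"offset":[-0.012,-0.175,0.02],"spin":-42},{"offset":[-0.013,-0.184,0.02],"spin":-45},{"offset":[-0.013,-0.184,0.02],"spin":-45}]' 0
python3 -c "
from ed import *
score(lo=80,hi=95,bars=False)
score(('scene',),lo=80,hi=95)
s=manip.read_state();print(s['eef_pos'],s['finger_gap'])"
```

```text
clock: 21.32
eef_pos: [551.3, -45.8, 176.0]
eef_rot: [3.137, -0.002, 0.856]
wrist_force: [0.4, 0.1, 0.3]
finger_gap: 93.9
clock: 21.98
eef_pos: [537.8, -231.2, 195.5]
eef_rot: [3.137, -0.001, 0.066]
wrist_force: [0.7, 0.0, -0.3]
finger_gap: 44.1
7.32 tilt 90.0 pivot 24.0 yaw -0.01
7.15 tilt 90.0 pivot 23.0 yaw -0.01
7.12 tilt 91.0 pivot 23.0 yaw 0.00
7.07 tilt 90.0 pivot 25.0 yaw -0.01
7.05 tilt 90.5 pivot 24.0 yaw -0.01
7.01 tilt 91.0 pivot 25.0 yaw 0.00
9.11 tilt 86.0 pivot 15.0 yaw 0.04
9.09 tilt 86.0 pivot 15.0 yaw 0.05
9.07 tilt 87.0 pivot 16.0 yaw 0.03
9.05 tilt 86.5 pivot 16.0 yaw 0.04
9.04 tilt 86.5 pivot 16.0 yaw 0.03
9.03 tilt 87.0 pivot 17.0 yaw 0.03
[ 538.24544057 -229.13834451  195.69853277] 36.27690838559692
```

```bash
python3 -m crank '[{"offset":[0,0,-0.002],"spin":0},{"offset":[0,0,-0.005],"spin":0},{"offset":[0,0,-0.02],"spin":0},{"offset":[0,0,-0.05],"spin":0},{"offset":[0,0,-0.085],"spin":0},{"offset":[0,0,-0.12],"spin":0},{"offset":[0,0,-0.145],"spin":0},{"offset":[0,0,-0.148],"spin":0}]'
python3 -m crank '[{"offset":[0,0.003,0],"spin":0},{"offset":[0,0.007,0],"spin":0},{"offset":[0,0.011,0],"spin":0},{"offset":[-0.001,0.015,0],"spin":0},{"offset":[-0.001,0.019,0],"spin":0},{"offset":[-0.002,0.022,0],"spin":0},{"offset":[-0.002,0.025,0],"spin":0},{"offset":[-0.002,0.027,0],"spin":0}]'
```

```text
clock: 22.75
eef_pos: [536.1, -227.2, 42.9]
eef_rot: [-3.142, 0.005, 0.075]
wrist_force: [-1.3, 0.3, -0.7]
finger_gap: 0.4
clock: 23.42
eef_pos: [534.3, -200.0, 43.3]
eef_rot: [3.141, 0.004, 0.075]
wrist_force: [0.2, -2.0, 2.4]
finger_gap: 0.3
```

```bash
python3 -m crank '[{"offset":[0,0.001,0],"spin":0},{"offset":[0,0.002,0],"spin":0},{"offset":[0,0.003,0],"spin":0},{"offset":[0,0.004,0],"spin":0},{"offset":[0,0.005,0],"spin":0},{"offset":[0,0.0055,0],"spin":0},{"offset":[0,0.006,0],"spin":0},{"offset":[0,0.006,0],"spin":0}]'
python3 -m crank '[{"offset":[0,0.0005,0],"spin":0},{"offset":[0,0.001,0],"spin":0},{"offset":[0,0.001,0],"spin":0},{"offset":[0,0.0015,0],"spin":0},{"offset":[0,0.0015,0],"spin":0},{"offset":[0,0.002,0],"spin":0},{"offset":[0,0.002,0],"spin":0},{"offset":[0,0.002,0],"spin":0}]'
python3 -c "
from ed import *
score(lo=86,hi=94,bars=False,n=4)"
```

```text
clock: 24.08
eef_pos: [534.3, -194.5, 43.4]
eef_rot: [3.14, 0.004, 0.075]
wrist_force: [-0.6, -6.6, 0.5]
finger_gap: 0.6
clock: 24.75
eef_pos: [534.4, -194.3, 43.7]
eef_rot: [3.137, 0.003, 0.075]
wrist_force: [-1.0, -14.9, 1.5]
finger_gap: 0.4
7.08 tilt 89.5 pivot 20.0 yaw -0.03
6.76 tilt 88.5 pivot 19.0 yaw -0.04
6.66 tilt 90.5 pivot 22.0 yaw -0.02
6.59 tilt 90.5 pivot 20.0 yaw -0.02
```

```bash
python3 -m crank '[{"offset":[0,-0.006,0],"spin":0},{"offset":[0,-0.015,0],"spin":0},{"offset":[0,-0.02,0.015],"spin":0},{"offset":[0,-0.02,0.045],"spin":0},{"offset":[0,-0.02,0.08],"spin":0},{"offset":[0,-0.02,0.115],"spin":0},{"offset":[0,-0.02,0.15],"spin":0},{"offset":[0,-0.02,0.16],"spin":0}]'
python3 -c "
from ed import *
score(lo=84,hi=95,bars=False,n=4)
p=wrist(); save(p,'w9.png',(110,90,430,330),2.4)
for l in((0,25,32),(0,-25,32),(5,25,82),(5,-25,82),(0,39,40),(-155,14,71),(-155,-14,71)): print(l,np.round((proj(p,J(l))-[110,90])*2.4))"
```

```text
clock: 25.47
eef_pos: [535.6, -215.1, 209.2]
eef_rot: [3.134, -0.003, 0.075]
wrist_force: [-0.1, -0.3, 0.0]
finger_gap: 0.5
8.06 tilt 90.0 pivot 6.0 yaw -0.03
7.97 tilt 87.5 pivot 8.0 yaw -0.05
7.96 tilt 92.0 pivot 6.0 yaw -0.02
7.94 tilt 93.5 pivot 13.0 yaw -0.02
(0, 25, 32) [274. 156.]
(0, -25, 32) [276. 252.]
(5, 25, 82) [273. 171.]
(5, -25, 82) [276. 281.]
(0, 39, 40) [272. 130.]
(-155, 14, 71) [-66. 191.]
(-155, -14, 71) [-59. 250.]
```

View pics/w9.png

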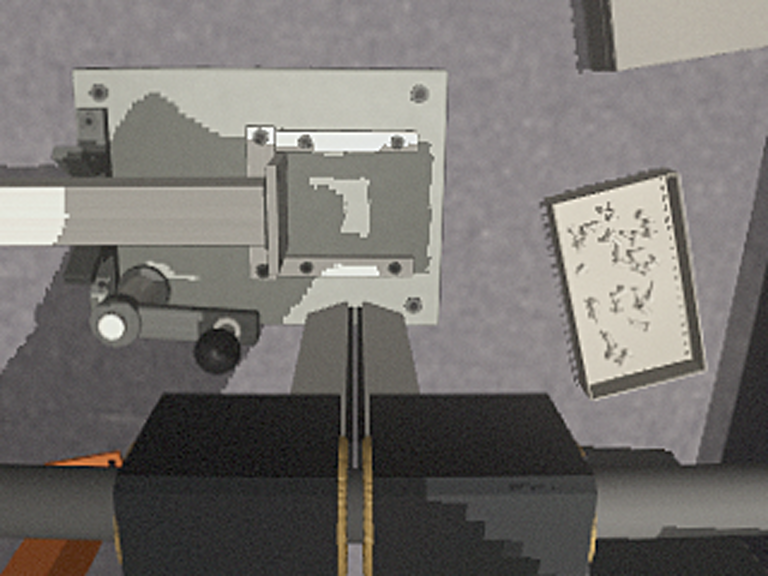

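The foot plate is against the strip: plate at (266–278, 160–278), predicted (273–276, 171–281). The tube is in line, the knob is at (217,350) and the post at (112,325). Next is the knob: I go in behind it on the -y side.

```bash
python3 -m crank '[{"offset":[-0.025,0.015,0],"spin":0},{"offset":[-0.05,0.03,0],"spin":0},{"offset":[-0.075,0.045,0],"spin":0},{"offset":[-0.0865,0.052,-0.02],"spin":0},{"offset":[-0.0865,0.052,-0.05],"spin":0},{"offset":[-0.0865,0.052,-0.08],"spin":0},{"offset":[-0.0865,0.052,-0.108],"spin":0},{"offset":[-0.0865,0.052,-0.112],"spin":0}]'
python3 -c "
from h import *
p=wrist()
print([(np.round(d['location']).tolist(),round(d['conf'],2)) for d in manip.search_frame(p,'hold_down_knob')[:2]])
s=manip.read_state(); q=s['eef_pos']-[533.2,-175.5,0]; print(s['eef_pos'],.0687*q[0]-.9976*q[1],.9976*q[0]+.0687*q[1])"
```

```text
clock: 26.23
eef_pos: [445.4, -161.5, 87.8]
eef_rot: [3.141, 0.008, 0.074]
wrist_force: [-0.7, -0.6, -1.3]
finger_gap: 0.4
[([492.0, -137.0, 84.0], 0.9), ([538.0, -113.0, 74.0], 0.6)]
[ 447.55976933 -162.43347806   92.0339934 ] -18.91864613240761 -84.53702405501272
```

```bash
python3 -m crank '[{"offset":[0.008,0.0005,0.003],"spin":0},{"offset":[0.015,0.001,0.004],"spin":0},{"offset":[0.019,0.001,0.004],"spin":0},{"offset":[0.024,0.0005,0.004],"spin":5},{"offset":[0.029,0,0.004],"spin":10},{"offset":[0.033,-0.0005,0.004],"spin":15},{"offset":[0.04,0.0005,0.004],"spin":22},{"offset":[0.047,0.001,0.004],"spin":29}]'
python3 -c "
from h import *
p=wrist()
print([(np.round(d['location']).tolist(),round(d['conf'],2)) for d in manip.search_frame(p,'hold_down_knob')[:2]])
s=manip.read_state(); q=s['eef_pos']-[533.2,-175.5,0]; print(s['eef_pos'],.0687*q[0]-.9976*q[1],.9976*q[0]+.0687*q[1],s['wrist_force'],s['eef_rot'][2])"
```

```text
clock: 27.0
eef_pos: [495.4, -161.6, 96.9]
eef_rot: [3.137, 0.003, 0.587]
wrist_force: [-2.0, 0.0, 0.2]
finger_gap: 0.6
[([508.0, -132.0, 85.0], 0.79)]
[ 495.73158785 -161.4481037    96.72478535] -16.592251663344314 -36.4131226876415 [0.7403335  0.53997342 0.47684947] 0.5835583947086771
```

```bash
python3 -m crank '[{"offset":[0.004,0.0015,0],"spin":5},{"offset":[0.0085,0.0035,0],"spin":11},{"offset":[0.0125,0.0055,0],"spin":16},{"offset":[0.0185,0.0095,0],"spin":23},{"offset":[0.024,0.014,0],"spin":30},{"offset":[0.0285,0.0195,0],"spin":37},{"offset":[0.033,0.0255,0],"spin":44},{"offset":[0.036,0.032,0],"spin":51}]'
python3 -m crank '[{"offset":[0.001,0.002,0],"spin":4},{"offset":[0.002,0.004,0],"spin":8},{"offset":[0.0025,0.006,0],"spin":10},{"offset":[0.0025,0.007,0],"spin":10},{"offset":[0.0025,0.008,0],"spin":10},{"offset":[0.0025,0.009,0],"spin":10},{"offset":[0.0025,0.0095,0],"spin":10},{"offset":[0.0025,0.0095,0],"spin":10}]'
cat > kn.py <<'E'
from h import *
for c in("wrist","scene","top"):
    p=wrist() if c=="wrist" else manip.camera(c)
    print(c,[(np.round(d['location']).tolist(),round(d['conf'],2)) for d in manip.search_frame(p,'hold_down_knob')[:2]])
s=manip.read_state(); q=s['eef_pos']-[533.2,-175.5,0]; print(s['eef_pos'],.0687*q[0]-.9976*q[1],.9976*q[0]+.0687*q[1],s['wrist_force'],s['eef_rot'][2])
E
python3 kn.py
```

```text
clock: 27.77
eef_pos: [532.2, -129.5, 97.2]
eef_rot: [3.136, 0.003, 1.475]
wrist_force: [0.7, -2.2, -1.1]
finger_gap: 0.6
clock: 28.43
eef_pos: [535.0, -123.6, 97.9]
eef_rot: [3.135, 0.01, 1.643]
wrist_force: [0.2, -27.3, -5.0]
finger_gap: 0.6
wrist [([524.0, -102.0, 85.0], 0.63)]
scene [([516.0, -105.0, 81.0], 0.66)]
top []
[ 534.97044227 -123.60369391   97.92165813] -51.65012556884671 5.331469433539316 [  0.04043764 -25.29356794  -4.35285646] 1.6432568510639716
```

End stop reached: 27 N at TCP jig x = -51.7, which puts the knob at about -70 against an expected -71. I retreat and check.

```bash
python3 -m crank '[{"offset":[0,-0.005,0],"spin":0},{"offset":[0.001,-0.012,0],"spin":0},{"offset":[0.001,-0.022,0.01],"spin":0},{"offset":[0.001,-0.025,0.04],"spin":0},{"offset":[0.001,-0.025,0.075],"spin":0},{"offset":[0.001,-0.025,0.11],"spin":0},{"offset":[0.001,-0.025,0.14],"spin":0},{"offset":[0.001,-0.025,0.15],"spin":0}]'
python3 -m crank '[{"offset":[-0.02,0,0.01],"spin":-7},{"offset":[-0.05,0,0.02],"spin":-14},{"offset":[-0.08,0,0.03],"spin":-21},{"offset":[-0.11,0,0.03],"spin":-28},{"offset":[-0.13,0,0.03],"spin":-35},{"offset":[-0.14,0,0.03],"spin":-42},{"offset":[-0.14,0,0.03],"spin":-49},{"offset":[-0.14,0,0.03],"spin":-56}]'
python3 kn.py; python3 - <<'E'
from ed import *
score(lo=86,hi=94,bars=False,n=3)
p=wrist()
# black ball: dark blob near predicted end position
g=cv2.cvtColor(p["pixels"],cv2.COLOR_RGB2GRAY)
for a in(90,80,70,60):
    k=J((-71+52*np.cos(np.radians(a)),-47+52*np.sin(np.radians(a)),108)); u=proj(p,k).round().astype(int); print(a,u,g[u[1]-2:u[1]+3,u[0]-2:u[0]+3].mean() if 2<u[0]<508 and 2<u[1]<380 else None)
E
```

```text
clock: 29.4
eef_pos: [537.0, -149.1, 253.8]
eef_rot: [3.128, 0.012, 1.642]
wrist_force: [0.2, 0.3, -0.4]
finger_gap: 0.6
clock: 30.07
eef_pos: [396.4, -149.3, 284.4]
eef_rot: [3.127, 0.011, 0.656]
wrist_force: [-0.3, 0.1, -1.1]
finger_gap: 0.4
wrist [([517.0, -104.0, 81.0], 0.55), ([530.0, -164.0, 32.0], 0.28)]
scene [([514.0, -109.0, 80.0], 0.55)]
top []
[ 396.97693397 -149.12411897  283.76600698] -35.671103555855325 -134.08410764845152 [-0.48867951  0.36924549 -0.30348145] 0.6673288326869053
8.13 tilt 88.0 pivot 4.0 yaw -0.03
8.04 tilt 88.0 pivot 4.0 yaw -0.02
7.97 tilt 92.5 pivot 7.0 yaw -0.04
90 [299  57] 90.64
80 [305  62] 108.68
70 [310  69] 238.36
60 [314  76] 238.72
```

```bash
python3 - <<'E'
from ed import *
score(lo=86,hi=94,bars=False,n=3)
for c in("wrist","top","scene"):
    p=wrist() if c=="wrist" else manip.camera(c)
    g=cv2.cvtColor(p["pixels"],cv2.COLOR_RGB2GRAY)
    u=proj(p,J((-71,5,108))); r=25 if c=="wrist" else 12
    x0,y0=max(0,int(u[0])-r),max(0,int(u[1])-r); sub=g[y0:y0+2*r,x0:x0+2*r]
    n,l,st,ce=cv2.connectedComponentsWithStats((sub<48).astype(np.uint8))
    for i in range(1,n):
        if st[i,4]<6: continue
        w=at_z(p,ce[i]+[x0,y0],108); q=w-[533.2,-175.5,0]; a=[.0687*q[0]-.9976*q[1],.9976*q[0]+.0687*q[1]]
        print(c,"pred",u.round(),"blob",st[i,4],(ce[i]+[x0,y0]).round(),"jig",np.round(a),"angle",round(float(np.degrees(np.arctan2(a[1]+47,a[0]+71))),0),"r",round(float(np.hypot(a[1]+47,a[0]+71))))
E
```

```text
8.13 tilt 87.5 pivot 4.0 yaw -0.03
8.0 tilt 87.5 pivot 4.0 yaw -0.02
7.94 tilt 93.0 pivot 5.0 yaw -0.04
scene pred [244. 195.] blob 32 [244. 195.] jig [-71.   5.] angle 91.0 r 52
scene pred [244. 195.] blob 6 [242. 204.] jig [-97.  -8.] angle 124.0 r 47
```

```bash
python3 - <<'E'
from ed import *
score(("scene","wrist"),lo=85,hi=95,bars=False,n=4)
p=manip.camera("top")
for n in("spare_leg","bit_box","drink_bottle","part_tray"): print(n,[(np.round(d["location"]).tolist(),round(d["conf"],2)) for d in manip.search_frame(p,n)[:1]])
print(manip.read_state()["wrist_force"]); print(manip.sign_off())
E
```

```text
8.63 tilt 88.5 pivot 4.0 yaw -0.03
8.53 tilt 89.0 pivot 5.0 yaw -0.03
8.48 tilt 87.5 pivot 4.0 yaw -0.02
8.45 tilt 89.0 pivot 4.0 yaw -0.03
spare_leg [([680.0, -180.0, 87.0], 0.8)]
bit_box [([688.0, -354.0, 38.0], 0.6)]
drink_bottle [([670.0, 157.0, 166.0], 0.92)]
part_tray [([496.0, -378.0, 3.0], 0.71)]
[-0.10480379  0.39323099  0.18254752]
the job is handed in; nothing more can be done
None
```

The job is handed in at about 30 s on the robot's clock. The leg lies in the fork with its foot plate against the stop strip, and the hold-down arm is across the tube. `sign_off()` gave no verdict.

**How it went**
- **Tipping:** One finger pushed the leg over and the other caught it at about 25°. I walked it back up once from 65° to about 34° to get a better hold, then lowered it slowly into the fork on one pad. It was never pinched or lifted.
- **Foot slide:** On the way down the foot slid out to about 24 mm from the strip. I pushed it back with shut fingers until it stopped, at about 15 N.
- **Hold-down:** I pushed the knob round to its end stop, at about 27 N, then withdrew clear of everything.

**Last checks**

| Check | Result |
|---|---|
| Leg tilt | 88.5–89° in the best fits; fits ranged 87.5–93°, poor resolution |
| Yaw in line with the jig | about -0.03 rad |
| Foot plate's lower edge | jig x about 4–5 mm (5 is home) |
| Knob | 91° at 52 mm from the post, seen in the scene camera only |
| Spare leg, bit box, bottle, tray | within about 5 mm of the start, which is detector noise |
| Wrist force | about zero |

**Less certain**
- The tilt fits are too coarse to prove the leg is within 2° of level.
- The turning speed in the last 25° was only inferred from the slow moves. Between two looks the leg went from about 72° to 80°, further than I had commanded.
- The knob was not found in the last top and wrist pictures.
- I did not re-check the pump, cutters, reel and chuck key.

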